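# Open the guard door of the stopper fixture by its paddle latch

### The arm

A 6-joint arm with a two-finger parallel gripper is mounted at the origin on the work surface. World frame = base frame: x ahead of the robot, y to its left, z up, the work surface at z = 0. Lengths are in m, angles in degrees, forces in N, time in s.
With the tool pointing down it reaches from about 0.4 to 0.825 m from the base axis. Payload 7 kg.
Tool frame: the origin (TCP) lies midway between the tips of the shut fingers; the grasp point (between the pads) lies 19 mm behind it; z points along the fingers, y is the direction in which the jaws open and shut (so a half turn about z gives the same grasp; the last joint's range is limited). The gripper opens to 88 mm and grips with 3 to 60 N. Pads are 19 mm wide; open, the fingers measure 130 mm over their backs; the gripper's body (78 mm by 193 mm) begins 47 mm behind the grasp point.
Start: joints at [-58.379, 20.546, 0.682, 0, -70.136, -16.507], TCP at [0.176, -0.652, 0.227] pointing down, gripper open.
Joint ranges: [-176.03, 176.03], [-82.01, 121.73], [-58.28, 71.71], [-173.87, 95.51], [-174.79, -0.11], [-173.66, 173.66]. Speed limits (degrees/s): [136.94, 136.94, 172.46, 180, 180, 180].

### API

Orientations are given as a 3x3 rotation matrix whose columns are the frame's x, y, z axes.
In Python, from rig import robot gives the robot as it stands. Calls block until the motion is done:
- robot.goto(position, orientation): joint-space move of the TCP to a pose.
- robot.servo_line(position, ori=None, speed=0.15): straight line of the TCP; ori=None keeps the orientation; speed is the mean speed in m/s.
- robot.movej(angles): joint-space move.
- robot.move_gripper(opening): opening from 0.0 (shut) to 1.0 (fully open); the grip force is fixed at half the most; returns when the fingers have stopped.
- robot.dwell(seconds).
- robot.ik(position, orientation): joint angles nearest the present ones, or None.
- robot.grab_frame(name): name is "scene" or "top" or "wrist"; returns (picture, depth): 384x512x3 uint8, red, green, blue; 384x512 float32, m along the optical axis (not along the pixel's ray), 0 where there is no reading.
- robot.camera_info(name): a dict with "vfov" (degrees; the focal length in pixels is half the picture's height over the tangent of half this angle, whatever the lens; pixels are square), "cx", "cy" (the principal point, pixels), "view" (4x4, takes a point from world to camera coordinates); the wrist camera has in their place "T_tool_cam" (4x4, takes a point from camera to tool coordinates, whose origin is the TCP and whose axes are the flange's). Camera axes: x right, y down, z forward; pixel columns grow to the right and rows downward; lengths in m; the calibration is good to about 2 mm. A picture is of the moment at which its call begins: read the wrist's pose just before it. camera_info takes no time and is no camera call.
A pose or a line that the arm cannot do raises robot.Unreachable and nothing moves.
- robot.job_done(): hands the job in, once; it reports no verdict.
Readings, each from a call of its own:
- robot.read_t(): time.
- robot.read_qpos(): joint angles.
- robot.read_qvel(): joint speeds.
- robot.read_effort(): joint torques, N m.
- robot.read_position(): TCP position.
- robot.read_tcp_rot(): TCP orientation.
- robot.read_force(): force on the tool from outside, world axes, zero at the start.
- robot.read_ft_torque(): the same for the moment, N m.
- robot.read_grip_width(): opening from 0.0 (shut) to 1.0 (fully open).
Only numpy, scipy, OpenCV 4.12 (cv2) and the standard library are available. Lean on these libraries where they do the work, as an engineer would, in place of code of your own. Each camera call takes 0.05 s, during which the arm holds its last target.

### The job

Open the door of the clear guard box so that the stopper fixture inside can be reached: lift the paddle handle until its hidden pawl lets go of the strike, swing the door steadily wide open to about a right angle, then let go so that the paddle drops back and the door stays open. Feel for the pawl, because the strike's height was set by hand and cannot be seen: neither haul on the door while the pawl still holds nor force the paddle past where it comes up solid. Leave the jar, the parts tray and the loupe alone.

Things in the scene. Friction and masses are not known exactly. Their poses are not given: they have to be found in the camera images.
- guard: Guard box of aluminium profile and clear panes, bolted to the bench, 200 deep (x) x 220 wide (y) x 240 mm high; origin at the centre of its underside, its own -x is the front, where the door is (it faces the robot, give or take the yaw).
- door (a joint): Angle of the framed clear door, rad: 0 shut, up to 1.75; hinged at its left (guard's +y) on a vertical pin, it opens clockwise seen from above, free edge towards the robot. 216 wide, 16 thick, lower edge 12 and upper edge 238 mm above the bench, about 0.9 kg. Slight hinge friction: it stays where left. With the pawl engaged it rattles up to 5 mm; once its free side is 30 mm out the pawl is clear.
- door_hinge (a point): Point on the door's vertical hinge pin, 205 mm above the bench. Axes turn with the door; at 0 they are the guard's: x into the box, y along the door towards the hinge, z up.
- door_edge (a point): Upper end of the door's free edge, mid-thickness.
- paddle (a joint): Paddle angle about its level pivot, rad: 0 at rest, grows as the free end is lifted. Spring return, 2 to 6 N at the grip. The pawl, inner arm of the same lever, sinks as the paddle rises and lets go of the strike bar somewhere from 0.1 to 0.65 (hidden). 0.04 to 0.1 farther on it bottoms on the bar and the paddle comes up solid: just short of solid, or lightly against it, the door is free.
- paddle_pivot (a point): Centre of the paddle's pivot, in the middle of the door's thickness; the pivot runs along the door's width (y). Fixed to the door, axes as those of door_hinge: from the hinge pin it lies 182 mm along the door (-y) and 10 mm inwards (+x). With the door open the paddle can turn to 1.0 rad.
- paddle_grip (a point): Grip point of the paddle, midway between its skirts, 75 mm from the pivot, 61 mm before the door's face, 175 mm above the bench at rest. Dark cast-metal blade 44 mm wide (door's y), side skirts 15 deep, 5 thick, on a black latch plate at the door's free upper corner; 95 mm long, drooping 0.35 rad at rest. Pinch it from above by the skirts' outer faces: 30 mm free beside them. Axes: the paddle's.
- pawl: Pawl of the latch, a steel hook 12 mm wide hidden behind the door's latch plate, in one piece with the paddle; origin on the paddle's pivot. It and its strike are small castings: about 20 N between them is as much as they should bear.
- jar_mid (a point): Bystander: glass jar with a metal cap, 48 mm in diameter and 62 mm high; the point is its centre.
- tray_mid (a point): Bystander: grey open parts tray, 110 x 75 x 24 mm; the point is its centre.
- loupe_mid (a point): Bystander: black eye loupe, 36 mm in diameter and 36 mm high; the point is its centre.

How it is judged (in metres and radians):
On the way, in this order (a step that is already met when the one before it is completed fails the run):
1. the paddle is lifted with the door still shut (value of joint paddle above 0.06 rad and value of joint door below 0.05 rad), for 0.1 s.
2. the door is swung wide open (value of joint door above 1.3 rad), for 0.2 s.
At the end, for the whole second after the job is handed in: The door stands at rest, open by more than 1.3 rad (75 degrees), with the paddle let go and back at rest (under 0.06 rad) (value of joint door above 1.3 rad and velocity of joint door between -0.05 and 0.05 rad/s and value of joint paddle below 0.06 rad); the robot touches nothing.
It fails at once if the pawl is loaded by more than 25 N (door hauled on while it holds, or paddle forced past solid) (contact force between pawl and anything else above 25 N).
It fails at once if the door is flung faster than 1.5 rad/s (velocity of joint door above 1.5 rad/s).
It fails at once if jar, tray or loupe is moved by more than 20 mm (distance of any of jar_mid, tray_mid, loupe_mid from where it was at the start of the episode above 0.02 m).
It also fails if it takes over 72 s, if anything falls off the work surface, if the arm or the gripper's body presses on something with over 40 N, if the wrist force passes 120 N, or if a joint passes its speed limit or range.

## Working session

There is one attempt and no reset: what is moved stays moved. The work goes in short steps, each a Python script; the robot and the scene stay as the last script left them, time stands still between calls to the robot, and variables do not carry over. Pictures are saved under pics/ and viewed, and the job is handed in when it is done.

```bash
ls; mkdir -p pics
python3 - <<'E'
from rig import robot
import cv2,numpy as np
print(robot.read_t(),robot.read_position(),robot.read_force(),robot.read_grip_width())
for n in("scene","top","wrist"):
    im,d=robot.grab_frame(n); cv2.imwrite(f"pics/{n}0.png",im[:,:,::-1]); np.save(f"{n}0.npy",d)
    np.save(f"{n}0im.npy",im)
    print(n,robot.camera_info(n))
E
```

```text
pics
0.0 [ 0.17584202 -0.65118888  0.22562518] [-0.0394145   0.23341799  0.59726508] 0.9954081639834476
scene {'vfov': 42.56106142705882, 'cx': 257.93709636690517, 'cy': 188.31035517935032, 'view': array([[-0.30346973,  0.95280424, -0.0083787 ,  0.2231783 ],
       [ 0.80597506,  0.25199418, -0.53563339, -0.45762944],
       [-0.50824239, -0.16930154, -0.84440906,  1.5265995 ],
       [ 0.        ,  0.        ,  0.        ,  1.        ]])}
top {'vfov': 56.536805708250135, 'cx': 252.63610600357114, 'cy': 194.94987629414237, 'view': array([[ 0.00852834, -0.99974499,  0.02090999, -0.00949161],
       [-0.98536513, -0.01196205, -0.17003665,  0.67937145],
       [ 0.17024341, -0.01915384, -0.98521587,  1.02838581],
       [ 0.        ,  0.        ,  0.        ,  1.        ]])}
wrist {'vfov': 63.08150727077531, 'cx': 258.115381793944, 'cy': 187.80720151111097, 'T_tool_cam': array([[-9.91813675e-04, -9.69448116e-01, -2.45294450e-01,
         6.61137876e-02],
       [ 9.99999508e-01, -9.58079824e-04, -2.56852558e-04,
        -1.50479210e-05],
       [ 1.39935649e-05, -2.45294584e-01,  9.69448589e-01,
        -1.57991544e-01],
       [ 0.00000000e+00,  0.00000000e+00,  0.00000000e+00,
         1.00000000e+00]])}
```

View pics/scene0.png

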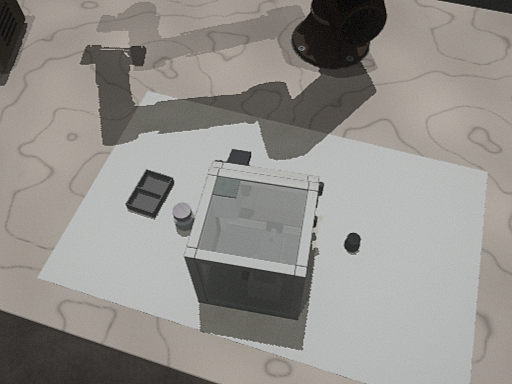

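View pics/top0.png

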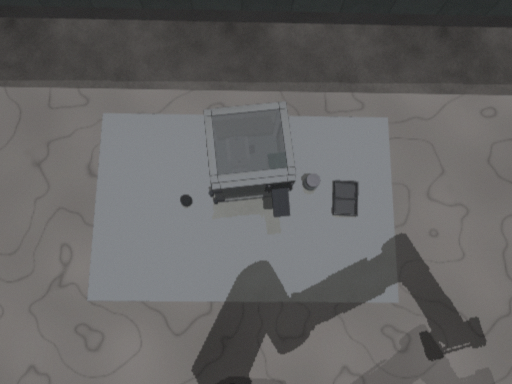

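View pics/wrist0.png

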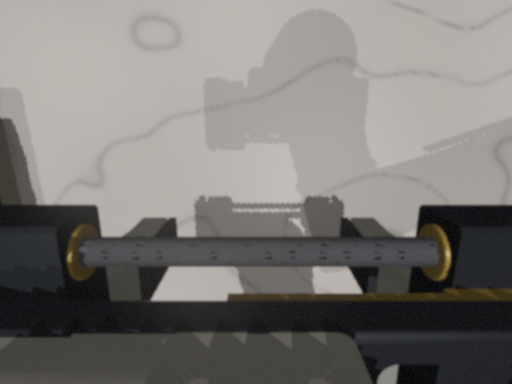

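Scene/top: guard box around (250,150) in the top view. The paddle is the dark blade at ~(281,203), the jar at (313,181), the tray at (345,198) and the loupe at (186,200). I'll zoom in and deproject.

```bash
cat > h.py <<'E'
import numpy as np,cv2
def f_of(ci): return 192/np.tan(np.radians(ci["vfov"])/2)
def deproj(ci,d,V=None):
    f=f_of(ci); v,u=np.mgrid[0:384,0:512]
    P=np.stack([(u-ci["cx"])/f*d,(v-ci["cy"])/f*d,d,np.ones_like(d)],-1)
    M=np.linalg.inv(ci["view"]) if V is None else V
    return (P@M.T)[...,:3]
E
python3 - <<'E'
from rig import robot
from h import *
im=np.load("top0im.npy");d=np.load("top0.npy")
c=im[90:225,190:370]; cv2.imwrite("pics/topz.png",cv2.resize(np.clip(c.astype(float)*1.6,0,255).astype(np.uint8),None,fx=4.4,fy=4.4,interpolation=cv2.INTER_CUBIC)[:,:,::-1])
P=deproj(robot.camera_info("top"),d)
for (r,cc) in [(203,281),(210,281),(195,281),(188,281),(203,275),(203,287),(178,215),(176,290),(145,209),(106,280),(181,313),(200,186),(188,345),(250,120)]:
    print((cc,r),np.round(P[r,cc],4))
# heights map near paddle
z=P[...,2]
np.set_printoptions(linewidth=250)
print((z[176:222:2,204:300:3]*1000).round().astype(int))
E
```

```text
(281, 203) [ 0.6363 -0.0759  0.1871]
(281, 210) [ 0.6181 -0.0764  0.182 ]
(281, 195) [ 0.6567 -0.0753  0.1943]
(281, 188) [ 0.6744 -0.0748  0.2008]
(275, 203) [ 0.6358 -0.0597  0.1891]
(287, 203) [ 0.6365 -0.092   0.1869]
(215, 178) [0.6898 0.0968 0.2437]
(290, 176) [ 0.6983 -0.094   0.2404]
(209, 145) [0.7774 0.1148 0.2406]
(280, 106) [ 0.8868 -0.0691  0.242 ]
(313, 181) [ 0.7244 -0.187   0.0623]
(186, 200) [0.6651 0.2028 0.0353]
(345, 188) [ 0.7153 -0.3015  0.0035]
(120, 250) [0.5112 0.4057 0.002 ]
[[   2    1  241  243  240  241  241  242  241  240  243  239  242  240  240  243  240  244  241  244  240  239  239  238  239  240  240  238  236  238  238    5]
 [  -1    1  242  240  241  242  243  240  241  242  239  241  240  238  240  239  239  240  236  240  236  239  238  239  238  238  237  239  239  238  237    5]
 [   4   -2  242  239  242  242  242  241  240  242  238  240  239  237  239  242  237  239  239  237  237  240  237  239  241  240  237  239  237  241  235    5]
 [  -1    1  238  238  238  241  239  238  240  239  239  238  241  236  235  238  240  241  238  240  24
[... 2455 characters left out ...]
2  177  178  175  179  179  180    2    2    0]
 [   6   -3    2    1    5    4    1   -2    1    4    3   -1    1    3   -2   -2    5    1   -4    2    1   -5    2  168  178  178  180  177  179   -3    3   -3]
 [  -3    3    0    3    0    3    8   -1    1    4    5    1   -2    1   -4    1    5    4   -1    3    4    5   -1    2  173    0    2    0    6    0   -3    7]
 [   4    2    1   -1    0   -2    3    0    3    0    1   -1   -1    0    0    0    3    2   -1    5   -1    2    0    2    7    3    0    0    2   -1   -2    1]
 [   4    1   -2   -3    1    2    3   -2    0    5    4    0   -2    4    3    4    0    2    2    4    1    0    2    5    5    2    1    5   -1    3   -3   -2]]
```

View pics/topz.png

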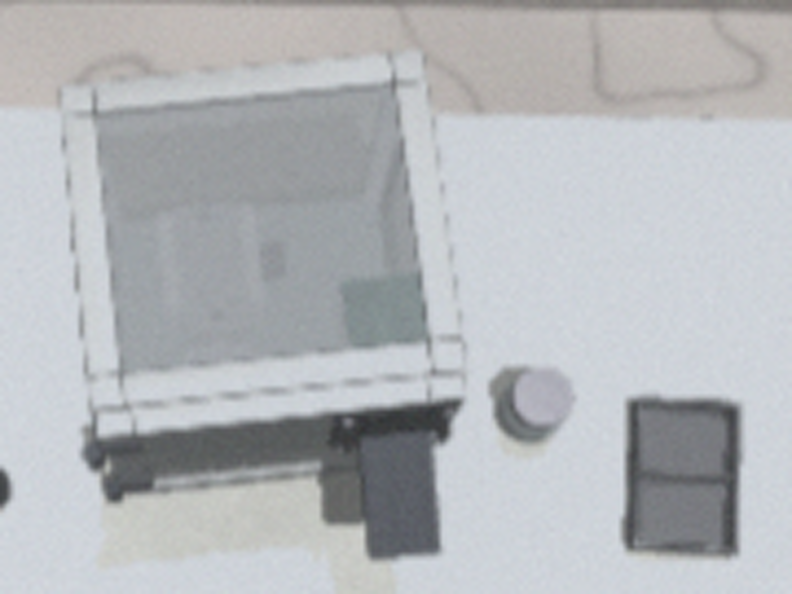

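Run:
```python
from rig import robot
from h import *
ci=robot.camera_info("top");d=np.load("top0.npy");P=deproj(ci,d)
m=(P[...,2]>.225)&(P[...,2]<.26)
Q=P[m]
r=cv2.minAreaRect((Q[:,:2]*1000).astype(np.float32)); print(r); print(cv2.boxPoints(r))
# paddle blade points
m2=(P[...,2]>.165)&(P[...,2]<.205)&(P[...,1]<-.045)&(P[...,1]>-.12)&(P[...,0]<.68)
m2=cv2.morphologyEx(m2.astype(np.uint8),cv2.MORPH_OPEN,np.ones((3,3)))>0
B=P[m2]; print(len(B)); r=cv2.minAreaRect((B[:,:2]*1000).astype(np.float32)); print(r); print(cv2.boxPoints(r))
A=np.c_[B[:,:2],np.ones(len(B))];s=np.linalg.lstsq(A,B[:,2],rcond=None)[0];print("plane",s,np.degrees(np.arctan2(s[1],s[0])),np.arctan(np.hypot(s[0],s[1])),np.std(A@s-B[:,2]))
# line fits on left/right edges of blade, box
def edges(m,rows):
    L=[];R=[]
    for v in rows:
        c=np.where(m[v])[0]; L.append(P[v,c[0],:2]);R.append(P[v,c[-1],:2])
    for E in(L,R):
        E=np.array(E);p=np.polyfit(E[:,0],E[:,1],1);print("edge yaw",np.degrees(np.arctan(p[0])),p,np.std(np.polyval(p,E[:,0])-E[:,1]))
edges(m2,range(193,213)); edges(m,range(112,178))
print(P[m][:,:2].min(0))
```

```text
((780.0950927734375, 11.233573913574219), (223.66400146484375, 220.3798370361328), 7.100398063659668)
[[ 655.5003   106.75508]
 [ 682.74115 -111.93468]
 [ 904.6899   -84.28793]
 [ 877.44904  134.40182]]
482
((642.7587280273438, -73.99874877929688), (77.96971130371094, 44.23741912841797), 6.9003682136535645)
[[ 601.39886   -56.72402 ]
 [ 606.7137   -100.641014]
 [ 684.1186    -91.27348 ]
 [ 678.8038    -47.356483]]
plane [ 0.34783968 -0.01145326 -0.03515417] -1.88588758120133 0.334917116505109 0.003298269834089002
edge yaw 6.9157179716916515 [ 0.12129165 -0.13026444] 0.0004776926560321271
edge yaw 6.9186543574440735 [ 0.12134366 -0.17300023] 0.0007537077609566712
edge yaw 7.0076812649585865 [0.12292065 0.02483341] 0.0007962222143466211
edge yaw 6.798814136635464 [ 0.11922179 -0.19083895] 0.0009699123522964398
[ 0.66343106 -0.10731908]
```

Run:
```python
from rig import robot
from h import *
ci=robot.camera_info("top");d=np.load("top0.npy");P=deproj(ci,d)
a=np.radians(6.9);ex=np.array([np.cos(a),np.sin(a),0]);ey=np.array([-np.sin(a),np.cos(a),0])
X=P@ex;Y=P@ey;Z=P[...,2]
m=(Z>.232)&(Z<.248)
print("Xrange",np.percentile(X[m],[0,.5,1,2,98,99,99.5,100]),"Y",np.percentile(Y[m],[0,.5,1,2,98,99,99.5,100]))
for y0 in np.arange(-.09,.1,.02):
    mm=m&(abs(Y-y0)<.01);print(round(y0,2),np.percentile(X[mm],[0,2]))
f=(Z>.04)&(Z<.2)&(Y>-.03)&(Y<.06)&(X<.70)&(X>.6)
for z0 in np.arange(.05,.2,.03):
    k=f&(abs(Z-z0)<.015);print("face",round(z0,2),k.sum(),np.percentile(X[k],[5,50,95]))
b=(Z>.165)&(Z<.215)&(Y<-.12)&(Y>-.18)&(X<.68)&(X>.58)
print("blade X",np.percentile(X[b],[0,1,2]),"Y",np.percentile(Y[b],[1,5,50,95,99]))
for x0 in np.arange(.59,.68,.01):
    k=b&(abs(X-x0)<.005);print(round(x0,3),np.median(Z[k]),Y[k].min() if k.any() else 0,Y[k].max() if k.any() else 0)
```

```text
Xrange [0.66691408 0.67015097 0.67142231 0.67312024 0.88213815 0.88434772
 0.88552486 0.88787549] Y [-0.19250235 -0.19103359 -0.18965643 -0.18744184  0.02278015  0.02506329
  0.02617777  0.0278001 ]
-0.09 [0.67106104 0.67341022]
-0.07 [0.67094052 0.67432686]
-0.05 [0.67116939 0.67464418]
-0.03 [0.67028858 0.67455464]
-0.01 [0.67107196 0.67435809]
0.01 [0.67095338 0.67467878]
0.03 [0.67088915 0.67642152]Traceback (most recent call last):
  File "<stdin>", line 9, in <module>
    return _quantile_unchecked(
        a, q, axis, out, overwrite_input, method, keepdims, weights)
    return _ureduce(a,
                    func=_quantile_ureduce_func,
    ...<5 lines>...
                    overwrite_input=overwrite_input,
                    method=method)
    r = func(a, **kwargs)
    result = _quantile(arr,
                       quantiles=q,
    ...<2 lines>...
                       out=out,
                       weights=wgt)
    slices_having_nans = np.isnan(arr[-1, ...])
                                  ~~~^^^^^^^^^
IndexError: index -1 is out of bounds for axis 0 with size 0
```

Run:
```python
from rig import robot
from h import *
ci=robot.camera_info("top");d=np.load("top0.npy");P=deproj(ci,d)
a=np.radians(6.9);ex=np.array([np.cos(a),np.sin(a),0]);ey=np.array([-np.sin(a),np.cos(a),0])
X=P@ex;Y=P@ey;Z=P[...,2]
b=(Z>.165)&(Z<.215)&(Y<-.12)&(Y>-.18)&(X<.68)&(X>.58)
print("blade X",np.percentile(X[b],[0,1,2]),"Y",np.percentile(Y[b],[1,5,50,95,99]))
for x0 in np.arange(.585,.68,.005):
    k=b&(abs(X-x0)<.0025);print(round(x0,3),k.any() and (np.median(Z[k]), Y[k].min(),Y[k].max()))
# hinge-ish pin
h=(Z>.17)&(Z<.225)&(Y>-.01)&(X<.675)
print("hinge",[np.percentile(v[h],[2,50,98]) for v in(X,Y,Z)])
k=(Z>.04)&(Z<.2)&(Y>-.12)&(Y<0)&(X>.6)&(X<.7);print(k.sum(),np.percentile(X[k],[5,50,95]))
j=(P[...,1]<-.15)&(Z>.05)&(Z<.08);print("jar",np.median(P[j],0))
```

```text
blade X [0.59022849 0.59103201 0.59194167] Y [-0.17662896 -0.17138874 -0.15026323 -0.12956832 -0.12837444]
0.585 False
0.59 (np.float64(0.17528070936556334), np.float64(-0.1708440902264669), np.float64(-0.1299304770880385))
0.595 (np.float64(0.17724571312780224), np.float64(-0.17144684498403384), np.float64(-0.13023106777976376))
0.6 (np.float64(0.1784765808819706), np.float64(-0.17170231457628585), np.float64(-0.12856325395340465))
0.605 (np.float64(0.18102105717080674), np.float64(-0.1720832896944133), np.float64(-0.1289923155929203))
0.61 (np.float64(0.1823375253694441), np.float64(-0.17238038540975886), np.float64(-0.12912983331681316))
0.615 (np.float64(0.18427616257593682), np.float64(-0.1726386348351432), np.float64(-0.12958161128903892))
0.62 (np.float64(0.18632412418012478), np.float64(-0.1705075814780174), np.float64(-0.1300051897698771))
0.625 (np.float64(0.1883412412855488), np.float64(-0.17077152499371517), np.float64(-0.1286800115498148))
0.63 (np.float64(0.18973502091885325), np.float64(-0.17171432867960285), np.float64(-0.12871412659501114))
0.635 (np.float64(0.192123
[... 372 characters left out ...]
at64(-0.12993598856350067))
0.655 (np.float64(0.1993226192567195), np.float64(-0.17744302456877553), np.float64(-0.12141366726248602))
0.66 (np.float64(0.20146820221506134), np.float64(-0.17686813508051782), np.float64(-0.1287123675024084))
0.665 (np.float64(0.19772410036423183), np.float64(-0.17719699912805614), np.float64(-0.12041612711087452))
0.67 (np.float64(0.19388391526685356), np.float64(-0.17460479131792098), np.float64(-0.1200167096903206))
0.675 False
0.68 False
hinge [array([0.32205645, 0.66928784, 0.67384733]), array([0.00247829, 0.0220846 , 0.03544579]), array([0.17350837, 0.20689474, 0.22389498])]
389 [0.67642089 0.67715101 0.67776899]
jar [ 0.72801321 -0.18466382  0.06235168]
```

Geometry agrees with the given sizes: box top 216 × 220 mm (door included), blade 44 mm wide, blade z at the grip 0.182 (given grip height 0.175) and tip 20 mm past the grip. Next I'll write the kinematic helper, check IK along the whole path, and approach.

```bash
cat >> h.py <<'E'
a=np.radians(6.9)
YAW=a
HX,HY=.669,.0313
G=np.array([[np.cos(a),-np.sin(a),0],[np.sin(a),np.cos(a),0],[0,0,1]])
H=G@np.array([HX,HY,0.])
PZ=.2007; L=.075; SGN=1
def pose(phi,th,back=0.,dy=0.,sgn=None):
    """TCP pose holding the grip at paddle phi, door th; back = retreat along tool axis"""
    s=SGN if sgn is None else sgn
    e=phi-.35
    u=np.array([-np.cos(e),0,np.sin(e)])    # pivot->grip, door frame
    n=np.array([np.sin(e),0,np.cos(e)])     # blade normal, up
    g=np.array([.010,-.182+dy,PZ])+L*u
    tcp=g-n*.019+n*back
    z=-n; y=np.array([0,s*1.,0]); x=np.cross(y,z)
    c,si=np.cos(th),np.sin(th)
    D=G@np.array([[c,si,0],[-si,c,0],[0,0,1]])
    return H+D@tcp, D@np.c_[x,y,z], D
E
python3 - <<'E'
from rig import robot
from h import *
print(pose(0,0)[0])
for s in(1,-1):
  for phi,th,b in[(0,0,.12),(0,0,0),(.4,0,0),(.75,0,0),(.6,.5,0),(.6,1,0),(.6,1.5,0),(0,1.5,0),(0,1.5,.1)]:
    p,R,_=pose(phi,th,b,sgn=s); q=robot.ik(p,R); print(s,phi,th,b,None if q is None else np.round(q,1))
E
```

```text
[ 0.62871204 -0.07571691  0.15713458]
1 0 0 0.12 [ 12.3  -0.1 -23.4   2.5 -46.8 -96.8]
1 0 0 0 [ 11.8   9.7 -28.7   3.2 -31.6 -97.3]
1 0.4 0 0 [ 10.7  18.9  -7.3  -0.2 -66.7 -93.7]
1 0.75 0 0 [ 10.1  30.4  11.1  -1.2 -93.6 -93. ]
1 0.6 0.5 0 [  11.6   17.    -6.2   -8.   -78.9 -121. ]
1 0.6 1 0 [  17.6    9.2  -14.   -13.9  -72.7 -153.2]
1 0.6 1.5 0 [ 28.2   4.6 -18.9 -15.4 -63.  169.3]
1 0 1.5 0 [ 50.7  10.2 -33.5  17.6 -60.6 129.6]
1 0 1.5 0.1 [ 54.    6.5 -23.7  15.1 -74.3 131. ]
-1 0 0 0.12 [ 12.3  -0.1 -23.4   2.5 -46.8  83.2]
-1 0 0 0 [ 11.8   9.7 -28.7   3.2 -31.6  82.7]
-1 0.4 0 0 [ 10.7  18.9  -7.3  -0.2 -66.7  86.3]
-1 0.75 0 0 [ 10.1  30.4  11.1  -1.2 -93.6  87. ]
-1 0.6 0.5 0 [ 11.6  17.   -6.2  -8.  -78.9  59. ]
-1 0.6 1 0 [ 17.6   9.2 -14.  -13.9 -72.7  26.8]
-1 0.6 1.5 0 [ 28.2   4.6 -18.9 -15.4 -63.  -10.7]
-1 0 1.5 0 [ 50.7  10.2 -33.5  17.6 -60.6 -50.4]
-1 0 1.5 0.1 [ 54.    6.5 -23.7  15.1 -74.3 -49. ]
```

```bash
sed -i 's/SGN=1/SGN=-1/' h.py
python3 - <<'E'
from rig import robot
from h import *
p0=np.array(robot.read_position()); robot.servo_line(p0+[0,0,.12],speed=.3)
robot.move_gripper(.70)
p,R,_=pose(0,0,.13); robot.goto(p,R)
print(robot.read_t(),robot.read_position()-p,robot.read_force(),robot.read_grip_width())
Tp=np.eye(4);Tp[:3,:3]=robot.read_tcp_rot();Tp[:3,3]=robot.read_position()
ci=robot.camera_info("wrist");im,d=robot.grab_frame("wrist");cv2.imwrite("pics/w1.png",im[:,:,::-1])
np.save("w1.npy",d);np.save("w1T.npy",Tp)
P=deproj(ci,d,Tp@ci["T_tool_cam"])
W=(P-H)@G  # door frame, hinge origin
x,y,z=W[...,0],W[...,1],P[...,2]
b=(d>0)&(z>.165)&(z<.21)&(y<-.15)&(y>-.215)&(x<0)&(x>-.09)
print(b.sum())
for x0 in np.arange(-.08,0,.01):
    k=b&(abs(x-x0)<.003)
    if k.sum()>5: print(round(x0,3),np.median(z[k]),np.percentile(y[k],[1,99]))
print("tip",np.percentile(x[b],[0,1,2]))
E
```

```text
3.8667 [ 6.62513157e-05 -4.83115293e-04  6.36594898e-05] [ 0.0092944  -0.12267816  0.51496333] 0.6963417190369436
5428
-0.08 0.1752673350475013 [-0.20534314 -0.16233963]
-0.07 0.17845478201018217 [-0.20525201 -0.16247995]
-0.06 0.18219992168950683 [-0.20499067 -0.16180376]
-0.05 0.18571721382560197 [-0.20483884 -0.16203813]
-0.04 0.18932724307997625 [-0.20550446 -0.16228711]
-0.03 0.19300671715319812 [-0.205328   -0.16253297]
-0.02 0.19673114836098013 [-0.2051097  -0.16182098]
-0.01 0.1999625464541405 [-0.20969849 -0.15758943]
tip [-0.08023003 -0.07865083 -0.07776257]
```

View pics/w1.png

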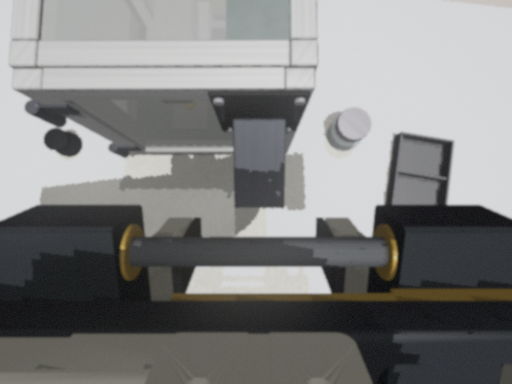

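The wrist view shows the blade at columns 234–285, rows 120–205, centred between the fingers. Its centre agrees with the top camera to 1.6 mm. Descending and gripping.

Run:
```python
from rig import robot
from h import *
for b,s in[(.05,.12),(.0,.06)]:
    p,R,D=pose(0,0,b,dy=-.001); robot.servo_line(p,R,speed=s)
robot.dwell(.2)
print("pre",robot.read_t(),D.T@robot.read_force(),D.T@(robot.read_position()-p))
robot.move_gripper(0.)
robot.dwell(.2)
print("post",robot.read_t(),D.T@robot.read_force(),D.T@robot.read_ft_torque(),D.T@(robot.read_position()-p),robot.read_grip_width())
im,d=robot.grab_frame("wrist");cv2.imwrite("pics/w2.png",im[:,:,::-1])
```

```text
pre 5.9167 [0.86369903 0.51670551 0.7106176 ] [ 1.36170443e-04 -3.88309540e-06  5.22985967e-04]
post 6.5583 [-1.39766274 -3.2772513   0.8496706 ] [-0.78263256  1.49432191 -0.20422536] [-1.21518779e-04 -1.69878037e-04 -3.48872676e-06] 0.5002852989328824
```

View pics/w2.png

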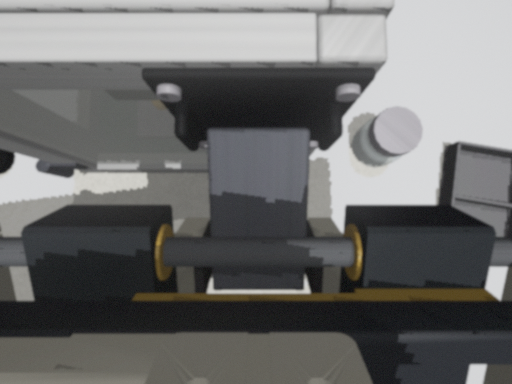

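Run:
```python
from rig import robot
from h import *
np.set_printoptions(precision=2,suppress=True)
for phi in np.arange(.02,.101,.02):
    p,R,D=pose(phi,0,dy=-.001); robot.servo_line(p,R,speed=.02)
    F=D.T@robot.read_force();n=np.array([np.sin(phi-.35),0,np.cos(phi-.35)]);u=np.array([-np.cos(phi-.35),0,np.sin(phi-.35)])
    print(round(phi,3),round(robot.read_t(),2),F,"Fn",F@n,"Fu",F@u,"tau",D.T@robot.read_ft_torque(),1000*(D.T@(robot.read_position()-p)))
```

```text
0.02 6.86 [-0.85 -3.41 -0.29] Fn -0.0012008552120906732 Fu 0.8952240716829559 tau [-1.22  1.37 -0.32] [-0.   -0.13 -0.24]
0.04 7.11 [-1.47 -2.95  0.01] Fn 0.4620280381157878 Fu 1.3980482156058152 tau [-1.37  1.37 -0.36] [-0.07 -0.15 -0.3 ]
0.06 7.36 [-1.56 -4.34 -2.02] Fn -1.4851813213991139 Fu 2.0740069537677464 tau [-1.47  1.43 -0.37] [-0.09 -0.11 -0.28]
0.08 7.61 [-2.62 -4.77 -1.22] Fn -0.47818142782090034 Fu 2.8464851409411898 tau [-1.58  1.64 -0.31] [-0.16 -0.14 -0.29]
0.1 7.86 [-2.34 -4.69 -0.68] Fn -0.07632078184008145 Fu 2.4367398684334667 tau [-1.68  1.77 -0.35] [-0.3  -0.13 -0.37]
```

```bash
cat > lift.py <<'E'
from rig import robot
from h import *
import json
def rd(D,phi):
    F=[];T=[]
    for _ in range(4):
        F.append(robot.read_force());T.append(robot.read_ft_torque());robot.dwell(.012)
    F=D.T@np.mean(F,0);T=D.T@np.mean(T,0)
    e=phi-.35
    return F,F@np.array([np.sin(e),0,np.cos(e)]),T
def go(phi,th,speed=.02):
    p,R,D=pose(phi,th,dy=-.001); robot.servo_line(p,R,speed=speed); return D
E
python3 - <<'E'
from lift import *
np.set_printoptions(precision=2,suppress=True)
phi,th=.1,0.
# first take up the rattle
D=go(phi,th);F,Fn,T=rd(D,phi)
for i in range(14):
    if F[0]>2.5: break
    th+=.003;D=go(phi,th);F,Fn,T=rd(D,phi)
    print("take",round(th,3),F,round(Fn,2),T)
print(robot.read_t())
E
```

```text
take 0.003 [-2.1  -4.53 -1.59] -1.02 [-1.8   1.65 -0.34]
take 0.006 [-2.42 -4.53 -0.78] -0.16 [-1.75  1.62 -0.35]
take 0.009 [-2.18 -5.28 -1.63] -1.04 [-1.77  1.69 -0.33]
take 0.012 [-1.84 -4.77 -1.13] -0.64 [-1.79  1.67 -0.36]
take 0.015 [-1.88 -4.52 -1.13] -0.63 [-1.79  1.68 -0.38]
take 0.018 [-2.06 -4.64 -1.27] -0.72 [-1.8   1.67 -0.39]
take 0.021 [-1.96 -4.61 -1.38] -0.85 [-1.81  1.62 -0.38]
take 0.024 [-2.18 -4.69 -0.74] -0.17 [-1.81  1.62 -0.37]
take 0.027 [-0.32 -5.81 -1.35] -1.23 [-2.06  1.28 -0.29]
take 0.03 [ 0.93 -6.74 -3.31] -3.44 [-2.4   0.79 -0.2 ]
take 0.033 [ 3.53 -8.18 -4.2 ] -4.95 [-2.76  0.25 -0.14]
11.2583
```

```bash
cat > run1.py <<'E'
from lift import *
import sys
np.set_printoptions(precision=2,suppress=True)
phi=float(sys.argv[1]);end=float(sys.argv[2]);thp=.032
D=go(phi,.018);fn0=None
while phi<end:
    phi+=.02
    D=go(phi,.018,.03);F0,Fn0,T0=rd(D,phi)
    if fn0 is None: fn0=Fn0
    if Fn0<fn0-4 : print("SOLID?",phi,F0,Fn0,T0);break
    fn0=.7*fn0+.3*Fn0
    D=go(phi,thp,.03);F1,Fn1,T1=rd(D,phi)
    dF=F1[0]-F0[0]
    print(round(phi,3),"base",F0,round(Fn0,2),T0[1],"dF",(F1-F0),"dT",(T1-T0)[1],"thp",round(thp,4))
    if dF<1 and (T0-T1)[1]<.25:
        th=thp
        ok=True
        while th<.05:
            th+=.003;D=go(phi,th,.03);F,Fn,T=rd(D,phi);print("  probe",round(th,3),F-F0,(T-T0)[1])
            if F[0]-F0[0]>2.5: thp=min(th,.04);ok=False;break
        if ok: print("FREE",phi,th);break
    elif dF>5: thp-=.002
print(phi,robot.read_t())
E
python3 run1.py .1 .30
```

```text
0.12 base [-2.05 -5.22 -1.01] -0.51 1.6132532154622141 dF [ 4.48 -2.46 -2.34] dT -1.1381445691775156 thp 0.032
0.14 base [-2.53 -5.3  -0.62] -0.08 1.610842395074824 dF [ 4.43 -2.7  -2.77] dT -1.1805094388161028 thp 0.032
0.16 base [-2.61 -5.08 -1.01] -0.5 1.5824270434668317 dF [ 4.26 -2.42 -2.29] dT -1.2200865527109068 thp 0.032
0.18 base [-2.67 -4.9  -0.21] 0.25 1.597466466657323 dF [ 4.89 -3.08 -3.13] dT -1.2743879287479063 thp 0.032
0.2 base [-3.2  -4.66 -0.93] -0.44 1.563228473353342 dF [ 5.06 -3.51 -2.35] dT -1.3008339623798229 thp 0.032
0.22 base [-3.13 -4.9  -0.84] -0.43 1.532244158662076 dF [ 3.32 -2.41 -2.21] dT -1.0030117308060533 thp 0.03
0.24 base [-3.53 -4.78 -0.6 ] -0.2 1.5252739474979498 dF [ 3.66 -2.06 -2.38] dT -1.0176479260128328 thp 0.03
0.26 base [-3.24 -5.15 -0.36] -0.06 1.483570730200484 dF [ 3.58 -1.92 -2.14] dT -0.980553300053414 thp 0.03
0.28 base [-3.63 -4.64 -0.24] 0.02 1.4809731416459424 dF [ 3.29 -2.53 -2.5 ] dT -0.9796501794469968 thp 0.03
0.3 base [-4.28 -5.03 -0.35] -0.14 1.4759907068412625 dF [ 3.82 -1.82 -1.73] dT -0.9897132082228887 thp 0.03
0.3 17.2167
```

Very consistent: the pawl still holds, at about 4 N. Continuing upward.

```bash
python3 run1.py .30 .70
```

```text
0.32 base [-4.19 -5.32  0.26] 0.39 1.4050827791169584 dF [ 3.82 -1.53 -2.63] dT -1.166146360559598 thp 0.032
0.34 base [-4.12 -5.15 -0.28] -0.23 1.4357678737033301 dF [ 3.95 -2.12 -2.22] dT -1.2185275952505799 thp 0.032
0.36 base [-4.05 -4.72 -0.24] -0.28 1.4422126083742415 dF [ 3.34 -2.22 -1.58] dT -1.1367914769886982 thp 0.032
0.38 base [-4.48 -5.14  0.05] -0.08 1.4128095352677257 dF [ 3.49 -2.04 -2.01] dT -1.033125613961418 thp 0.032
0.4 base [-4.48 -5.36  0.28] 0.05 1.3489969661986083 dF [ 3.18 -1.34 -1.94] dT -0.948442316431688 thp 0.032
0.42 base [-4.35 -5.33  0.47] 0.17 1.321968230452761 dF [-1.4   0.92  0.61] dT 0.44375819748953815 thp 0.032
  probe 0.035 [0.35 0.08 0.17] 0.03192931185728387
  probe 0.038 [ 0.57 -0.33 -0.43] -0.18706211090619407
  probe 0.041 [ 0.12 -0.24 -0.76] -0.23201643479417755
  probe 0.044 [ 0.63 -0.03 -0.63] -0.23232284446825702
  probe 0.047 [ 0.53 -0.03 -0.37] -0.2355325421305361
  probe 0.05 [ 0.29 -0.21 -0.55] -0.18855444971171442
FREE 0.4200000000000001 0.05000000000000002
0.4200000000000001 22.5833
```

The pawl let go at about 0.42, and the door now follows freely past the rattle. Swinging it open with force monitoring.

Run:
```python
from lift import *
np.set_printoptions(precision=2,suppress=True)
phi,th=.425,.05
while th<1.52:
    s=.01 if th<.1 else .04 if th<.2 else .07
    th=min(th+s,1.52);D=go(phi,th,.03 if th<.2 else .07)
    F=D.T@robot.read_force()
    print(round(th,3),round(robot.read_t(),2),F,1000*(D.T@(robot.read_position()-pose(phi,th,dy=-.001)[0])))
    if np.linalg.norm(F)>18: print("STOP");break
im,d=robot.grab_frame("scene");cv2.imwrite("pics/s3.png",im[:,:,::-1])
```

```text
0.06 22.83 [-4.41 -5.29 -0.26] [-0.74 -0.45 -0.22]
0.07 23.08 [-4.72 -5.05 -0.42] [-0.78 -0.41 -0.22]
0.08 23.33 [-5.17 -5.95 -0.49] [-0.78 -0.42 -0.2 ]
0.09 23.58 [-5.3  -4.86  0.07] [-0.78 -0.4  -0.19]
0.1 23.83 [-3.96 -5.31 -0.21] [-0.77 -0.42 -0.2 ]
0.11 24.08 [-4.36 -5.19  0.36] [-0.8  -0.42 -0.2 ]
0.15 24.49 [-4.31 -4.59 -0.66] [-0.82 -0.43 -0.19]
0.19 24.9 [-3.89 -5.9   0.16] [-0.82 -0.41 -0.2 ]
0.23 25.16 [-3.22 -6.04 -0.17] [-0.89 -0.44 -0.14]
0.3 25.5 [-2.82 -5.3  -0.86] [-0.93 -0.4  -0.13]
0.37 25.84 [-3.13 -5.62 -0.58] [-0.91 -0.42 -0.17]
0.44 26.18 [-2.69 -5.82 -0.47] [-0.94 -0.36 -0.19]
0.51 26.52 [-2.56 -4.5  -0.78] [-0.93 -0.36 -0.17]
0.58 26.87 [-1.68 -5.24 -0.37] [-0.92 -0.32 -0.18]
0.65 27.21 [-2.7  -5.23  0.67] [-0.9  -0.27 -0.19]
0.72 27.55 [-2.09 -4.56 -0.8 ] [-0.8  -0.29 -0.21]
0.79 27.89 [-1.37 -5.2  -0.75] [-0.64 -0.27 -0.23]
0.86 28.23 [-1.54 -4.28 -0.35] [-0.5  -0.28 -0.21]
0.93 28.57 [-1.49 -4.57 -0.3 ] [-0.43 -0.22 -0.22]
1.0 28.92 [-2.3  -4.86 -1.39] [-0.33 -0.17 -0.21]
1.07 29.26 [-3.66 -4.35 -0.35] [-0.29 -0.15 -0.2 ]
1.14 29.6 [-1.9  -4.01 -0.91] [-0.24 -0.05 -0.18]
1.21 29.94 [-2.09 -4.69 -1.54] [-0.22  0.02 -0.14]
1.28 30.28 [-2.22 -4.18 -1.58] [-0.17  0.11 -0.1 ]
1.35 30.62 [-1.94 -4.86 -1.46] [-0.13  0.14 -0.07]
1.42 30.97 [-1.35 -2.88 -2.33] [-0.06  0.2  -0.02]
1.49 31.31 [-1.41 -3.07 -2.66] [-0.02  0.3   0.05]
1.52 31.56 [-1.18 -1.34 -1.89] [0.07 0.29 0.08]
```

View pics/s3.png

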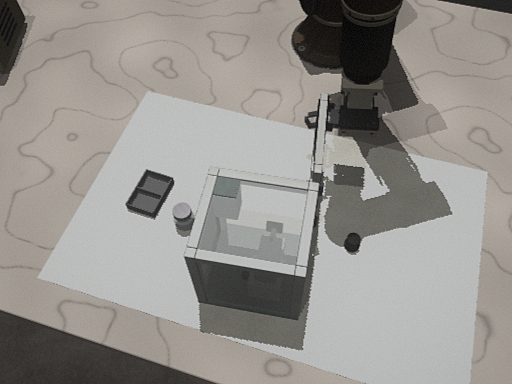

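The scene view shows the door standing out from the box (about (320,140)), with the jar, tray and loupe where they were. Lowering the paddle, then releasing and retreating.

Run:
```python
from lift import *
np.set_printoptions(precision=2,suppress=True)
th=1.52
for phi in np.linspace(.425,0.0,9)[1:]:
    D=go(phi,th,.04);F=D.T@robot.read_force();print(round(phi,3),F)
    if np.linalg.norm(F)>18: print("STOP");break
robot.dwell(.2)
robot.move_gripper(.70);robot.dwell(.2)
print("released",D.T@robot.read_force(),robot.read_grip_width(),robot.read_t())
p,R,D=pose(phi,th,.05,dy=-.001);robot.servo_line(p,R,speed=.05)
p,R,D=pose(phi,th,.14,dy=-.001);robot.servo_line(p,R,speed=.12)
print(robot.read_force(),robot.read_t())
for n in("wrist","scene","top"):
    Tp=np.eye(4);Tp[:3,:3]=robot.read_tcp_rot();Tp[:3,3]=robot.read_position()
    im,d=robot.grab_frame(n);cv2.imwrite(f"pics/{n}4.png",im[:,:,::-1]);np.save(f"{n}4.npy",d)
    if n=="wrist": np.save("w4T.npy",Tp)
```

```text
0.372 [ 1.08 -0.5  -2.32]
0.319 [ 1.84  0.28 -2.15]
0.266 [ 2.13  2.09 -2.14]
0.212 [ 2.44  2.64 -2.25]
0.159 [ 3.55  3.1  -1.89]
0.106 [ 4.42  4.22 -1.28]
0.053 [ 4.39  4.77 -0.04]
0.0 [ 4.98  5.96 -0.85]
released [ 0.43 -0.63 -0.41] 0.6969068176470217 34.575
[-0.65 -0.68  0.93] 36.625
```

View pics/wrist4.png

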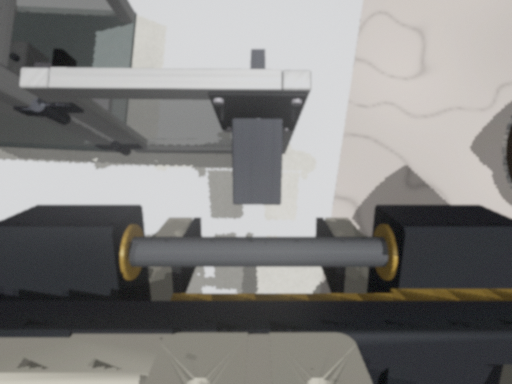

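View pics/top4.png

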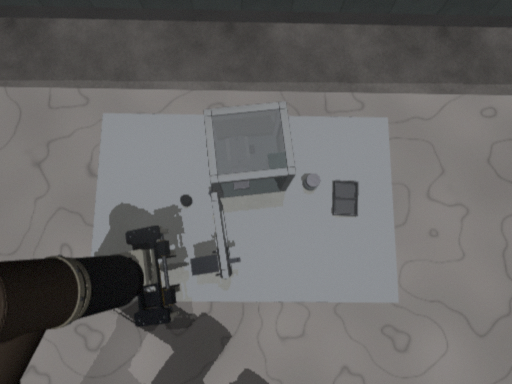

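The blade is free, hanging as at the start, and the gripper is well clear. I'll check the door angle, the paddle droop and the bystanders numerically, and hand in if they pass.

Run:
```python
from rig import robot
from h import *
ci=robot.camera_info("wrist");P=deproj(ci,np.load("wrist4.npy"),np.load("w4T.npy")@ci["T_tool_cam"])
D=pose(0,1.52)[2];W=(P-H)@D
x,y,z=W[...,0],W[...,1],P[...,2]
t=(z>.232)&(z<.245)&(y<-.02)&(y>-.21)&(abs(x-.01)<.04)
pf=np.polyfit(y[t],x[t],1);print("door angle",1.52+np.arctan(pf[0]), t.sum())
b=(z>.15)&(z<.22)&(y<-.165)&(y>-.2)&(x<-.02)&(x>-.09)
s=np.polyfit(x[b],z[b],1);print("droop",np.arctan(s[0]),"z at grip",np.polyval(s,-.06))
c=robot.camera_info("top")
for k in("top0.npy","top4.npy"):
    Q=deproj(c,np.load(k))
    for nm,(v0,v1,u0,u1),zl in[("jar",(165,195,300,325),.05),("loupe",(192,208,178,194),.025),("tray",(178,220,328,362),.015)]:
        q=Q[v0:v1,u0:u1].reshape(-1,3);q=q[(q[:,2]>zl)&(q[:,2]<.1)];print(k,nm,np.round(np.median(q,0),4))
ok=abs(np.arctan(s[0])-.35)<.05 and 1.52+np.arctan(pf[0])>1.38
if ok:
    print(robot.read_t());robot.dwell(.5);robot.job_done();print("done")
```

```text
door angle 1.5430072119315008 6429
droop 0.35237864762993765 z at grip 0.1819020820617327
top0.npy jar [ 0.728  -0.1847  0.0624]
top0.npy loupe [0.6681 0.2071 0.0364]
top0.npy tray [ 0.6828 -0.3014  0.0222]
top4.npy jar [ 0.7293 -0.1846  0.0623]
top4.npy loupe [0.6681 0.2077 0.0368]
top4.npy tray [ 0.683  -0.2999  0.0229]
36.775
the job is handed in; nothing more can be done
done
```

The door is open to about 1.54 rad with the paddle let go, and I handed the job in at about 37 s of the 72 s allowed; no verdict was reported.

**Finding the pawl:** I pinched the paddle and lifted it in steps of 0.02 rad. At each step I pulled lightly on the door, mostly 3–5 N (about 6 N on the first trial pull). The pawl held up to 0.40 and let go at 0.42 rad, before any solid stop was felt.

**Opening:** I swung the door steadily to about a right angle, commanding roughly 0.2 rad/s with peaks not measured. I then lowered the paddle, opened the fingers and backed off.

**Last checks:**
- **Paddle:** its droop measures 0.352 rad against 0.35 at rest, so it is back down.
- **Bystanders:** the jar, tray and loupe are within 2 mm of where they started, which is about the measuring noise.
- **Gripper:** it is clear of everything, with wrist force near zero.
- **Disagreement:** the measured door angle (1.54) is 0.02 rad above the commanded 1.52. That is within calibration error and well above the 1.3 required.

No checks failed.

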